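# Shut down the finished stirrer

## Robot

A 6-joint arm with a two-finger parallel gripper is mounted at the origin on a cart in front of the work surface, level with it; the furniture and walls round the work are solid. World frame = base frame: x ahead of the robot, y to its left, z up, the work surface at z = 0. Lengths are in m, angles in rad, forces in N, time in s.
With the tool pointing down it reaches from about 0.35 to 0.875 m from the base axis. Payload 4.2 kg.
Tool frame: the origin (TCP) lies between the finger pads; the fingertips stand 19 mm ahead of it and the grasp point (between the pads) is the TCP; y points along the fingers, x is the direction in which the jaws open and shut, and the axes are right-handed (so a half turn about y gives the same grasp; the last joint's range is limited). The gripper opens to 85 mm and grips with 20 to 120 N. Pads are 22 mm wide; open, the fingers measure 114 mm over their backs; the gripper's body (76 mm by 85 mm) begins 54 mm behind the grasp point. The pads swing forward as they close: fully open they stand 13 mm farther back than shut.
Start: joints at [-0.889, 0.385, 0.008, 0, -1.194, -0.259], TCP at [0.256, -0.57, 0.25] pointing down, gripper open.
Joint ranges: [-3.14, 3.14], [-1.21, 2.06], [-1.07, 1.41], [-3.16, 2.05], [-2.99, -0.16], [-3.1, 3.1]. Speed limits (rad/s): [2.79, 2.79, 3.14, 3.14, 3.14, 3.14].

## Interface

Orientations are given as a 3x3 rotation matrix whose columns are the frame's x, y, z axes.
In Python, from plant import observe, cams, workorder gives the robot as it stands.
- The arm moves only by the tool drive_tool, never from a script. Its arguments are lists of equal length, an entry for each row: "travel": the shift along the world's x, y, z as a fraction of full scale, a list of three; "spin": the turn about the world's z as a fraction of full scale; "gripper": the finger opening in mm, from 0 to 85.4. In form: {"travel": [[x, y, z], ...], "spin": [spin, ...], "gripper": [gripper, ...]}. A call has 1 to 12 rows; each row is the pose to reach, as a shift and turn from the pose commanded when the call began, turning the shorter way round; what a row does not reach only later rows make up. Full scale, the value 1, is 250 mm for a shift and pi rad for a turn. A row lasts 1/12 s, in which the tool goes at most 41.7 mm and 7.16 degrees, less where a joint would pass 70% of its speed; a pose out of reach is approached as far as the arm can. A call with a number of a shift or a turn outside -1 to 1 is refused whole. A call with a gripper value outside its range is refused whole. The fingers move at their own pace and stop on an object; "newtons" is the grip in N (left out, the last holds). Time passes only in rows, so rows that repeat a pose let the fingers close. It gives the time, the measured TCP pose, the force and the opening at its end, in the units of the state.
- observe(): the state, without advancing time (a new reading comes with each control period).
- cams.grab_frame(name): name is "scene" or "top" or "wrist"; returns the picture (420x560x3 uint8, blue, green, red); there is no depth.
- cams.get_calibration(name): a dict with "fx", "fy", "cx", "cy" (pixels), "extrinsics" (4x4, takes a point from camera to world coordinates). Camera axes: x right, y up, looking along -z (the intrinsics and any distortion apply to the point x, -y, -z); pixel columns grow to the right and rows downward; lengths in m; the calibration is good to about 2 mm. A picture is of the moment at which its call begins: read the wrist's pose just before it. get_calibration takes no time and is no camera call; for the wrist camera it gives the pose at the moment of the call.
- workorder.hand_in(): hands the job in, once; it reports no verdict.
The state is a dict: "clock": time; "joints": joint angles; "joint_velocities": joint speeds; "joint_efforts": joint torques, N m; "tcp_pos": TCP position; "orientation": TCP orientation; "ft_force": force on the tool from outside, world axes, zero at the start; "wrist_torque": the same for the moment, N m; "width": finger opening in m.
Only numpy, scipy, OpenCV 4.12 (cv2) and the standard library are available. Lean on these libraries where they do the work, as an engineer would, in place of code of your own. Each camera call takes 0.05 s, during which the arm holds its last target. There are 200 camera calls.

## Task

The stirrer with the screw-cap bottle on it has finished its run: turn its round speed knob anticlockwise all the way to the off stop, then twist its spring-return wing knob (the reset) clockwise to its stop and let it spring back. The stirrer with the beaker is still in use: leave its knobs as they are, and leave the bottle and the beaker standing where they are.

Things in the scene. Friction and masses are not known exactly. Their poses are not given: they have to be found in the camera images.
- stirrer_a: White magnetic stirrer carrying the screw-cap bottle (to shut down), fixed. 240 deep (own x) x 190 mm wide (own y); origin under its centre; front = own -x, roughly towards the robot. Front deck 50 mm high, own x -120 to -5 mm; from the front, speed knob on its left (x -85, y +55), reset knob on its right (x -85, y -55). Rear raised to 83 mm. Either stirrer may be the left one.
- speed_a (a joint): Angle (rad) of the speed knob of stirrer_a. 0 = off, the end stop fully anticlockwise seen from above; grows clockwise to 4.71. It stays where it is left; light friction (about 0.06 N m).
- speed_a_grip (a point): On the vertical axis of the speed knob of stirrer_a, 73 mm above the bench, the height to grip at. The knob is a black ribbed round drum, 52 mm diameter, from 53 to 87 mm above the bench. It can be gripped across any diameter. Own x points along the white pointer line on its top.
- reset_a (a joint): Angle (rad) of the spring-return reset knob of stirrer_a. 0 = at rest; grows as it is twisted clockwise seen from above, up to its stop at 1.05; a spring (about 0.14 N m at the stop) brings it back to 0 when released.
- reset_a_grip (a point): On the vertical axis of the reset knob of stirrer_a, 76 mm above the bench, the height to grip at. The knob is a black upright wing, 60 mm long (own x; at rest along the stirrer's x), 12 mm thick (own y), from 58 to 90 mm above the bench; it is gripped across its thickness.
- plate_a (a point): Centre of the top face of the plate of stirrer_a, 83 mm above the bench.
- stirrer_b: White magnetic stirrer carrying the open glass beaker (to be left as it is), fixed. 240 deep (own x) x 190 mm wide (own y); origin under its centre; front = own -x, roughly towards the robot. Front deck 50 mm high, own x -120 to -5 mm; from the front, speed knob on its left (x -85, y +55), reset knob on its right (x -85, y -55). Rear raised to 83 mm. Either stirrer may be the left one.
- speed_b (a joint): Angle (rad) of the speed knob of stirrer_b. 0 = off, the end stop fully anticlockwise seen from above; grows clockwise to 4.71. It stays where it is left; light friction (about 0.06 N m).
- speed_b_grip (a point): On the vertical axis of the speed knob of stirrer_b, 73 mm above the bench, the height to grip at. The knob is a black ribbed round drum, 52 mm diameter, from 53 to 87 mm above the bench. It can be gripped across any diameter. Own x points along the white pointer line on its top.
- reset_b (a joint): Angle (rad) of the spring-return reset knob of stirrer_b. 0 = at rest; grows as it is twisted clockwise seen from above, up to its stop at 1.05; a spring (about 0.14 N m at the stop) brings it back to 0 when released.
- reset_b_grip (a point): On the vertical axis of the reset knob of stirrer_b, 76 mm above the bench, the height to grip at. The knob is a black upright wing, 60 mm long (own x; at rest along the stirrer's x), 12 mm thick (own y), from 58 to 90 mm above the bench; it is gripped across its thickness.
- plate_b (a point): Centre of the top face of the plate of stirrer_b, 83 mm above the bench.
- speed_b_mark (a point): Outer end of the pointer line on the speed knob of stirrer_b, 24 mm from the knob's axis, on its top.
- bottle: Screw-cap glass bottle standing on the plate of stirrer_a, 56 mm diameter, 102 mm tall; origin at the centre of its underside, own z up. Loose.
- glass_beaker: Open clear beaker standing on the plate of stirrer_b, 64 mm diameter, 76 mm tall; origin at the centre of its underside, own z up. Loose.
Mind the look-alikes: they are no part of the job. What is shaped like the glass_beaker but red is not meant.

How it is judged:
By the outcome, as a careful person would: the job done as asked, in the order asked, and still so for the second after the job is handed in, with the robot touching nothing.
It also fails if it takes over 54 s, if anything falls off the work surface, if the arm or the gripper's body presses on something with over 40 N, if the wrist force passes 120 N, or if a joint passes its speed limit or range.

## Working session

There is one attempt and no reset: what is moved stays moved. The work goes in short steps, Python scripts to look and compute and a tool call to move; the robot and the scene stay as the last step left them, time stands still between calls to the robot, and variables do not carry over. Pictures are saved under pics/ and viewed, about 8 in all and at most 12, crops included, and the job is handed in when it is done.

Besides the shell and the picture viewer there is one more tool, called after "Emit:" in YAML: its name, and indented under it one key for each argument. drive_tool: Moves the arm, as the interface text tells. Its arguments: {"type":"object","properties":{"travel":{"type":"array","items":{"type":"array","items":{"type":"number"}}},"spin":{"type":"array","items":{"type":"number"}},"gripper":{"type":"array","items":{"type":"number"}},"newtons":{"type":"number"}},"required":["travel","spin","gripper"]}

```bash
mkdir -p pics; ls; python3 - <<'E'
from plant import observe,cams,workorder
import cv2,numpy as np
s=observe();print(s)
for n in("top","scene"):
    im=cams.grab_frame(n);cv2.imwrite(f"pics/{n}0.png",im)
    c=cams.get_calibration(n);print(n,{k:(np.round(v,4).tolist()) for k,v in c.items()})
E
```

```text
pics
{'clock': 0.0, 'joints': array([-8.89409150e-01,  3.85546006e-01,  6.60967785e-03, -5.22670373e-04,
       -1.19399501e+00, -2.58591500e-01]), 'joint_velocities': array([-0.0001557 , -0.00059871,  0.00162105,  0.0021326 , -0.0013291 ,
       -0.00086448]), 'joint_efforts': array([-2.44878529e-04, -3.92285228e+01,  1.88398486e+01,  4.18628454e+00,
       -4.67017599e-03, -8.67783179e-07]), 'tcp_pos': array([ 0.25623559, -0.56945408,  0.24921808]), 'orientation': array([[-4.10134638e-01, -9.67275597e-04, -9.12024475e-01],
       [ 9.12022363e-01,  1.96434779e-03, -4.10135771e-01],
       [ 2.18824758e-03, -9.99997603e-01,  7.65299086e-05]]), 'ft_force': array([-0.78511318, -0.26410336, -0.599727  ]), 'wrist_torque': array([-0.03906253, -0.00727027, -0.01746039]), 'width': 0.0854959360998025}
top {'fx': 386.577, 'fy': 386.577, 'cx': 284.0718, 'cy': 209.6194, 'extrinsics': [[0.0115, 0.9857, -0.1683, 0.4052], [-0.9998, 0.0144, 0.0162, -0.0031], [0.0183, 0.168, 0.9856, 1.2115], [0.0, 0.0, 0.0, 1.0]]}
scene {'fx': 539.4528, 'fy': 539.4528, 'cx': 269.4009, 'cy': 206.9535, 'extrinsics': [[-0.6633, 0.4425, -0.6034, -0.2358], [-0.748, -0.3692, 0.5515, 0.7365], [0.0213, 0.8172, 0.5759, 0.8601], [0.0, 0.0, 0.0, 1.0]]}
```

View pics/top0.png

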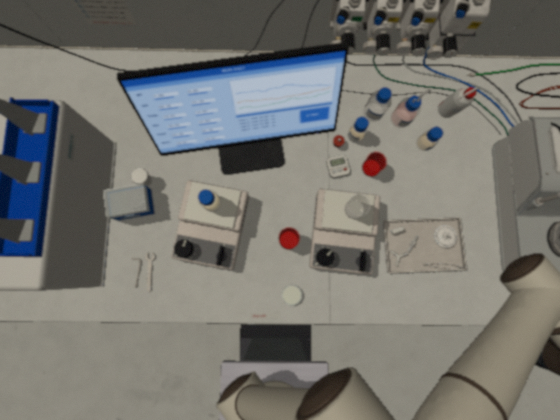

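View pics/scene0.png

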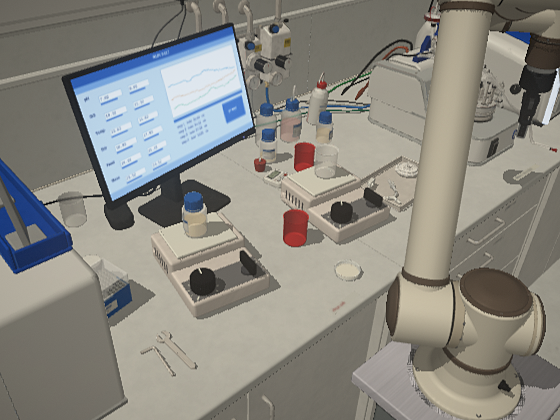

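Left stirrer (top ~(210,225), scene ~(210,265)) carries the blue-capped bottle, so it is stirrer_a. The right one (top ~(347,230)) carries the clear beaker, so it is stirrer_b. The red cups are look-alikes and no part of the job. Next I confirm with a crop and measure.

```bash
cat > h.py <<'E'
import numpy as np,cv2
def ray(c,u,v):
    E=np.array(c["extrinsics"]);d=np.array([(u-c["cx"])/c["fx"],-(v-c["cy"])/c["fy"],-1.])
    return E[:3,3],E[:3,:3]@d
def plane(c,u,v,z):
    o,d=ray(c,u,v);return o+d*(z-o[2])/d[2]
def px(c,p):
    E=np.array(c["extrinsics"]);q=E[:3,:3].T@(np.array(p)-E[:3,3])
    return c["cx"]-c["fx"]*q[0]/q[2],c["cy"]+c["fy"]*q[1]/q[2]
E
python3 - <<'E'
from plant import cams
from h import *
out=[]
for n,(x0,y0,x1,y1) in {"top":(165,175,255,275),"scene":(145,180,275,320)}.items():
    im=cv2.imread(f"pics/{n}0.png");c=cams.get_calibration(n);cr=im[y0:y1,x0:x1]
    m=(cr.max(2)<(40 if n=="top" else 45)).astype(np.uint8)
    k,l,st,ce=cv2.connectedComponentsWithStats(m)
    for i in range(1,k):
        if st[i,4]>25:
            u,v=ce[i]+[x0,y0];print(n,st[i],np.round((u,v),1),plane(c,u,v,.075).round(4))
    b=cv2.resize(cr,None,fx=4,fy=4,interpolation=2)
    b=cv2.convertScaleAbs(b,alpha=1.6 if n=="top" else 1); out.append(cv2.copyMakeBorder(b,0,600-b.shape[0] if b.shape[0]<600 else 0,0,0,0)[:600])
cv2.imwrite("pics/crop1.png",cv2.resize(np.hstack(out),None,fx=.9,fy=.9))
E
```

```text
top [ 11  66  18  17 212] [184.4 249.3] [0.4775 0.2676 0.075 ]
top [ 52  72  10  18 106] [221.2 255.6] [0.4607 0.1599 0.075 ]
scene [95 71 16 25 83] [247.4 262.8] [0.4582 0.1635 0.075 ]
scene [ 45  88  25  27 384] [202.3 283.6] [0.4685 0.2775 0.075 ]
```

View pics/crop1.png

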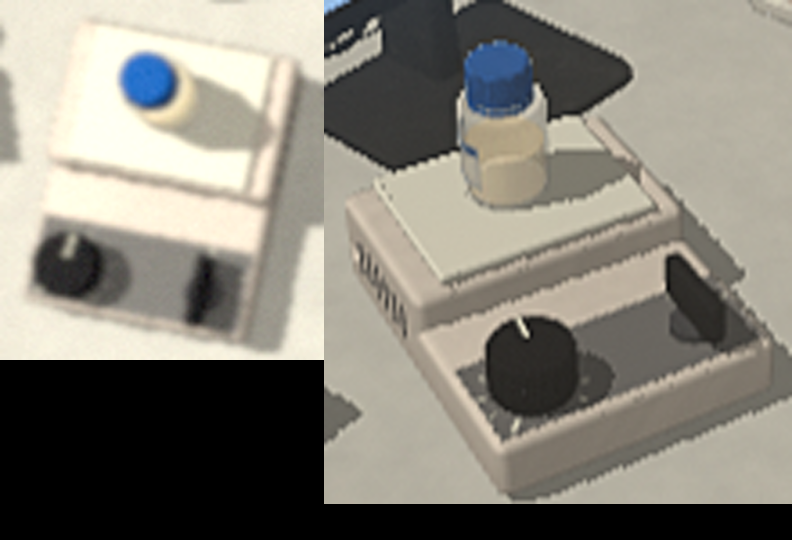

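Confirmed: the crop shows the bottle stirrer on the left, with a drum knob (pointer roughly along its own +x) and the wing at rest. Moving over it.

Emit:
drive_tool:
  travel:
    - [0.6,1,0]
    - [0.6,1,0]
    - [0.6,1,0]
    - [0.6,1,0]
    - [0.6,1,0]
    - [0.6,1,0]
    - [0.6,1,0]
    - [0.6,1,0]
    - [0.6,1,0]
  spin: [0,0,0,0,0,0,0,0,0]
  gripper: [85,85,85,85,85,85,85,85,85]

```text
clock: 0.85
tcp_pos: [0.4074, -0.318, 0.2502]
orientation: [[-0.414, -0.0, -0.91], [0.91, 0.0, -0.414], [0.0, -1.0, 0.0]]
ft_force: [-0.4, 0.3, 0.6]
width: 0.085
```

Emit:
drive_tool:
  travel:
    - [0.1,1,0]
    - [0.1,1,0]
    - [0.1,1,0]
    - [0.1,1,0]
    - [0.1,1,0]
    - [0.1,1,0]
    - [0.1,1,0]
    - [0.1,1,0]
  spin: [0,0,0,0,0,0,0,0]
  gripper: [85,85,85,85,85,85,85,85]

```text
clock: 1.52
tcp_pos: [0.4315, -0.0689, 0.2503]
orientation: [[-0.413, -0.0, -0.911], [0.911, -0.0, -0.413], [0.0, -1.0, 0.0]]
ft_force: [0.3, -0.0, -0.7]
width: 0.0851
```

Emit:
drive_tool:
  travel:
    - [0.1,1,0]
    - [0.1,1,0]
    - [0.1,1,0]
    - [0.1,1,0]
    - [0.1,1,0]
    - [0.1,1,0]
    - [0.1,1,0]
    - [0.1,1,0]
    - [0.1,1,0]
  spin: [-0.17,-0.17,-0.17,-0.17,-0.17,-0.17,-0.17,-0.17,-0.17]
  gripper: [85,85,85,85,85,85,85,85,85]

```text
clock: 2.27
tcp_pos: [0.4571, 0.1793, 0.2496]
orientation: [[0.112, -0.001, -0.994], [0.994, -0.001, 0.112], [-0.001, -1.0, 0.001]]
ft_force: [0.3, -1.0, 0.8]
width: 0.0846
```

```bash
python3 - <<'E'
from plant import observe,cams
from h import *
s=observe();c=cams.get_calibration("wrist");im=cams.grab_frame("wrist");cv2.imwrite("pics/w1.png",im)
print(s["clock"],s["tcp_pos"],s["joints"].round(3),s["orientation"].round(3).tolist());print({k:np.round(v,4).tolist() for k,v in c.items()})
E
```

```text
2.2667 [0.45711754 0.17928651 0.2495552 ] [ 0.705  0.157 -0.311 -0.    -1.105 -2.388] [[0.112, -0.001, -0.994], [0.994, -0.001, 0.112], [-0.001, -1.0, 0.001]]
{'fx': 344.38, 'fy': 344.38, 'cx': 282.9849, 'cy': 203.7658, 'extrinsics': [[0.1126, -0.9416, -0.3174, 0.3742], [0.9936, 0.106, 0.0379, 0.1894], [-0.0021, -0.3197, 0.9475, 0.3733], [0.0, 0.0, 0.0, 1.0]]}
```

View pics/w1.png

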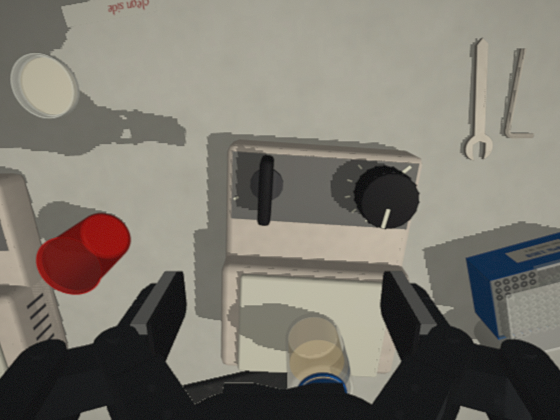

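Wrist view: wing at (265,190), drum at (387,195) with its pointer towards (386,217), clear all round. Measuring both.

```bash
python3 - <<'E'
from plant import cams
from h import *
from scipy.optimize import least_squares
obs={"s":[], "r":[]}
for n,(x0,y0,x1,y1) in {"top":(165,175,255,275),"scene":(145,180,275,320),"wrist":(230,140,430,235)}.items():
    im=cv2.imread(f"pics/{'w1' if n=='wrist' else n+'0'}.png");c=cams.get_calibration(n);cr=im[y0:y1,x0:x1]
    m=(cr.max(2)<(40 if n!="scene" else 45)).astype(np.uint8)
    k,l,st,ce=cv2.connectedComponentsWithStats(m)
    for i in range(1,k):
        if st[i,4]>60:
            mm=(l==i).astype(np.uint8);h=cv2.convexHull(cv2.findContours(mm,0,2)[0][0]);M=cv2.moments(h)
            u,v=M['m10']/M['m00']+x0,M['m01']/M['m00']+y0
            key="s" if st[i,4]/cv2.contourArea(h)>0 and min(st[i,2:4])>15 and st[i,2]/st[i,3]>.7 else "r"
            print(n,key,st[i],round(u,1),round(v,1),plane(c,u,v,.07 if key=="s" else .074).round(4))
            obs[key].append((c,u,v))
            if n=="wrist":
                rc=cv2.minAreaRect(h);b=cv2.boxPoints(rc)+[x0,y0];print([plane(c,*p,.09).round(4)[:2].tolist() for p in b])
for k,z in(("s",.07),("r",.074)):
    f=lambda p:np.concatenate([np.array(px(c,[*p,z]))-[u,v] for c,u,v in obs[k]])
    r=least_squares(f,[.47,.2]);print(k,r.x.round(4),r.fun.round(1))
# pointer from wrist
im=cv2.imread("pics/w1.png");c=cams.get_calibration("wrist")
m=(im[200:232,365:410].min(2)>150).astype(np.uint8);k,l,st,ce=cv2.connectedComponentsWithStats(m)
for i in range(1,k): print(st[i],plane(c,*(ce[i]+[365,200]),.087).round(4))
E
```

```text
top s [ 11  66  18  17 212] 184.4 248.7 [0.4796 0.2692 0.07  ]
top r [ 52  72  10  18 106] 221.3 255.6 [0.4607 0.1599 0.074 ]
scene r [95 71 16 25 83] 247.6 262.7 [0.459  0.1622 0.074 ]
scene s [ 45  88  25  27 384] 202.1 281.2 [0.4791 0.2708 0.07  ]
wrist r [ 28  15  16  70 898] 264.9 188.7 [0.4581 0.1621 0.074 ]
[[0.4845, 0.15], [0.4239, 0.1625], [0.4261, 0.1747], [0.4869, 0.1629]]
wrist s [ 123   26   65   62 2500] 385.4 196.4 [0.4792 0.2711 0.07  ]
[[0.4662, 0.2283], [0.4339, 0.2649], [0.4779, 0.303], [0.5137, 0.2664]]
s [0.4792 0.2709] [-0.6  0.1 -0.1  0.  -0.2  0. ]
r [0.4584 0.1619] [-0.7  0.8  0.3  0.1 -0.1  0.4]
[17 10  7 18 50] [0.4939 0.2659 0.087 ]
[  0  21  45  11 166] [0.5045 0.2669 0.087 ]
```

Emit:
drive_tool:
  travel:
    - [0.088,0.367,0]
    - [0.088,0.367,0]
    - [0.088,0.367,0]
    - [0.088,0.367,0]
    - [0.088,0.367,-0.35]
    - [0.088,0.367,-0.35]
    - [0.088,0.367,-0.35]
    - [0.088,0.367,-0.35]
  spin: [-0.025,-0.025,-0.025,-0.025,-0.025,-0.025,-0.025,-0.025]
  gripper: [85,85,85,85,85,85,85,85]

```text
clock: 2.98
tcp_pos: [0.4776, 0.2686, 0.161]
orientation: [[0.191, -0.005, -0.982], [0.982, -0.005, 0.191], [-0.006, -1.0, 0.004]]
ft_force: [0.5, 0.4, 1.1]
width: 0.0848
```

Emit:
drive_tool:
  travel:
    - [0,0,-0.35]
    - [0,0,-0.35]
    - [0,0,-0.35]
    - [0,0,-0.35]
    - [0,0,-0.35]
    - [0,0,-0.35]
  spin: [0,0,0,0,0,0]
  gripper: [85,85,85,85,85,85]

```text
clock: 3.48
tcp_pos: [0.4805, 0.2732, 0.0788]
orientation: [[0.188, 0.005, -0.982], [0.982, 0.004, 0.188], [0.005, -1.0, -0.004]]
ft_force: [0.2, -0.4, 0.2]
width: 0.0853
```

```bash
python3 - <<'E'
from plant import observe,cams
from h import *
s=observe();print(s["tcp_pos"],s["joints"].round(3),s["wrist_torque"].round(3),s["ft_force"].round(2))
cv2.imwrite("pics/w2.png",cams.grab_frame("wrist"))
E
```

```text
[0.48046755 0.27318772 0.0788399 ] [ 8.110e-01  4.470e-01 -3.880e-01  1.000e-03 -7.290e-01 -2.572e+00] [-0.012  0.017  0.026] [ 0.18 -0.39  0.2 ]
```

View pics/w2.png

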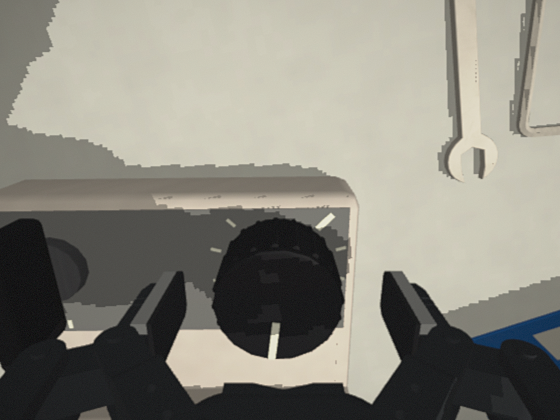

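Image: the drum sits centred between the fingers at (278,280), pointer at (274,340), and the bold off tick at (325,221) is about 145° anticlockwise of the pointer. Gripping.

Emit:
drive_tool:
  travel:
    - [-0.004,-0.006,0]
    - [-0.004,-0.006,0]
    - [-0.004,-0.006,0]
    - [-0.004,-0.006,0]
    - [-0.004,-0.006,0]
    - [-0.004,-0.006,0]
    - [-0.004,-0.006,0]
    - [-0.004,-0.006,0]
  spin: [0,0,0,0,0,0,0,0]
  gripper: [85,85,46,46,46,46,46,46]
  newtons: 30

```text
clock: 4.2
tcp_pos: [0.478, 0.2714, 0.076]
orientation: [[0.188, 0.002, -0.982], [0.982, 0.002, 0.188], [0.002, -1.0, -0.001]]
ft_force: [-2.7, 4.5, 5.3]
width: 0.0509
```

Emit:
drive_tool:
  travel:
    - [0,0,0]
    - [0,0,0]
    - [0,0,0]
    - [0,0,0]
    - [0,0,0]
    - [0,0,0]
    - [0,0,0]
    - [0,0,0]
    - [0,0,0]
    - [0,0,0]
    - [0,0,0]
    - [0,0,0]
  spin: [0.03,0.07,0.11,0.15,0.19,0.23,0.27,0.31,0.35,0.39,0.42,0.44]
  gripper: [46,46,46,46,46,46,46,46,46,46,46,46]

```text
clock: 5.2
tcp_pos: [0.4792, 0.269, 0.076]
orientation: [[-0.931, 0.002, -0.365], [0.365, -0.002, -0.931], [-0.003, -1.0, 0.001]]
ft_force: [6.8, -6.0, 3.9]
width: 0.0511
```

```bash
python3 - <<'E'
from plant import observe
s=observe();print(s["tcp_pos"],s["joints"].round(3),s["wrist_torque"].round(3),s["ft_force"].round(2),s["width"])
E
```

```text
[0.47916778 0.26901935 0.07601132] [ 0.808  0.448 -0.396  0.004 -0.726 -1.185] [-1.402 -1.691 -0.117] [ 6.77 -6.    3.95] 0.051090724748514914
```

Emit:
drive_tool:
  travel:
    - [0,0,0]
    - [0,0,0]
    - [0,0,0]
    - [0,0,0]
    - [0,0,0]
    - [0,0,0]
    - [0,0,0]
    - [0,0,0]
    - [0,0,0]
    - [0,0,0]
  spin: [0.03,0.07,0.11,0.15,0.19,0.23,0.27,0.3,0.32,0.32]
  gripper: [46,46,46,46,46,46,46,46,46,46]

```text
clock: 6.03
tcp_pos: [0.4812, 0.2693, 0.076]
orientation: [[-0.808, 0.006, 0.589], [-0.589, -0.0, -0.808], [-0.004, -1.0, 0.004]]
ft_force: [13.4, -6.7, -0.2]
width: 0.0514
```

```bash
python3 - <<'E'
from plant import observe
s=observe();print(s["tcp_pos"],s["joints"].round(3),s["wrist_torque"].round(3),s["ft_force"].round(2),s["width"])
E
```

```text
[0.48118784 0.26929346 0.0760423 ] [ 0.807  0.45  -0.395  0.007 -0.723 -0.181] [-1.95  -3.486  0.1  ] [13.44 -6.69 -0.17] 0.0513806624374753
```

Emit:
drive_tool:
  travel:
    - [0,0,0]
    - [0,0,0]
    - [0,0,0]
    - [0,0,0]
    - [0,0,0]
  spin: [0.015,0.03,0.04,0.05,0.05]
  gripper: [46,46,46,46,46]

```text
clock: 6.45
tcp_pos: [0.4806, 0.2705, 0.0762]
orientation: [[-0.708, 0.005, 0.706], [-0.706, 0.002, -0.708], [-0.005, -1.0, 0.002]]
ft_force: [8.8, -2.3, 0.8]
width: 0.0513
```

```bash
python3 - <<'E'
from plant import observe
s=observe();print(s["tcp_pos"],s["orientation"][:2,0],s["joints"].round(3),s["wrist_torque"].round(3),s["ft_force"].round(2),s["width"])
E
```

```text
[0.48058287 0.27050906 0.07616469] [-0.70800528 -0.70618801] [ 0.808  0.449 -0.394  0.004 -0.722 -0.027] [-0.576 -2.252 -0.183] [ 8.85 -2.32  0.77] 0.05134782198205696
```

Emit:
drive_tool:
  travel:
    - [0,0,0]
    - [0,0,0]
    - [0,0,0]
    - [0,0,0]
    - [0,0,0]
  spin: [0.015,0.03,0.045,0.06,0.06]
  gripper: [46,46,46,46,46]

```text
clock: 6.87
tcp_pos: [0.4798, 0.2712, 0.0761]
orientation: [[-0.562, 0.005, 0.827], [-0.827, 0.003, -0.562], [-0.005, -1.0, 0.002]]
ft_force: [5.1, 1.3, 0.9]
width: 0.0514
```

```bash
python3 - <<'E'
from plant import observe,cams
from h import *
s=observe();print(s["tcp_pos"],s["orientation"][:2,0],s["joint_efforts"].round(3),s["wrist_torque"].round(3),s["ft_force"].round(2),s["width"])
a=cams.grab_frame("wrist");b=cams.grab_frame("scene")[220:320,145:275]
cv2.imwrite("pics/w3.png",np.vstack([a[180:420],cv2.resize(b,(416,320))[:, :] if 0 else cv2.copyMakeBorder(cv2.resize(b,(416,320)),0,0,0,144,0)]))
E
```

```text
[0.47980726 0.27121205 0.07607206] [-0.56182044 -0.82724573] [  0.784 -36.042  10.54    1.682  -1.209   0.103] [ 0.256 -1.478  0.107] [5.1  1.29 0.95] 0.05140931007626345
```

View pics/w3.png

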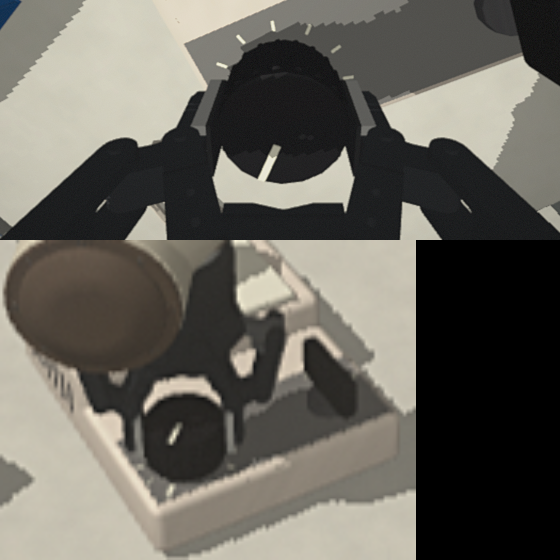

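Pointer line now at (277,148)–(262,180) in the hand's view, tilted back against the hand: the grip has slipped, presumably on the stop. Measuring the pointer.

```bash
cat >> h.py <<'E'
def pointer(im,c,ctr,z=.087):
    x,y=np.meshgrid(np.arange(560),np.arange(420));o,_=ray(c,0,0)
    E=np.array(c["extrinsics"]);d=np.stack([(x-c["cx"])/c["fx"],-(y-c["cy"])/c["fy"],-np.ones_like(x,float)],-1)@E[:3,:3].T
    P=(o+d*((z-o[2])/d[...,2])[...,None])[...,:2]-ctr
    m=(np.hypot(*P.transpose(2,0,1))<.022)&(im.min(2)>130);q=P[m]
    a=cv2.fitLine(q.astype(np.float32),cv2.DIST_L2,0,.001,.001).ravel();s=np.sign(a[:2]@q.mean(0))
    return m.sum(),np.degrees(np.arctan2(*(s*a[:2])[::-1])),np.degrees(np.arctan2(*q.mean(0)[::-1])),q.mean(0)
E
python3 - <<'E'
from plant import cams
from h import *
c=cams.get_calibration("wrist");im=cams.grab_frame("wrist");ctr=np.array([.4792,.2709])
print(pointer(im,c,ctr))
E
```

```text
(np.int64(229), np.float64(124.39821388056713), np.float64(122.95343643326669), array([-0.00820683,  0.01265993]))
```

Pointer at 124° in the world is the stirrer's own +135°, so the knob is on the off stop. Release, lift, and go over the wing.

Emit:
drive_tool:
  travel:
    - [0,0,0]
    - [0,0,0]
    - [0,0,0]
    - [0,0,0]
    - [0,0,0.4]
    - [0,0,0.4]
    - [0,0,0.4]
    - [0,0,0.4]
    - [0,0,0.4]
  spin: [0,0,0,0,0,0,0,0,0]
  gripper: [85,85,85,85,85,85,85,85,85]

```text
clock: 7.77
tcp_pos: [0.4773, 0.2704, 0.1763]
orientation: [[-0.563, 0.001, 0.826], [-0.826, 0.002, -0.563], [-0.002, -1.0, -0.0]]
ft_force: [0.2, -0.0, -0.0]
width: 0.0849
```

```bash
python3 - <<'E'
from plant import cams,observe
from h import *
s=observe();print(s["tcp_pos"],s["orientation"][:2,0])
c=cams.get_calibration("wrist");im=cams.grab_frame("wrist");ctr=np.array([.4792,.2709])
print(pointer(im,c,ctr))
E
```

```text
[0.47729846 0.27044461 0.17625055] [-0.5633782  -0.82619689]
(np.int64(91), np.float64(123.96147163878501), np.float64(124.17289271061436), array([-0.00816181,  0.01202197]))
```

Emit:
drive_tool:
  travel:
    - [-0.076,-0.434,0]
    - [-0.076,-0.434,0]
    - [-0.076,-0.434,0]
    - [-0.076,-0.434,0]
    - [-0.076,-0.434,0]
    - [-0.076,-0.434,-0.2]
    - [-0.076,-0.434,-0.2]
    - [-0.076,-0.434,-0.2]
    - [-0.076,-0.434,-0.2]
  spin: [0.13,0.13,0.13,0.13,0.13,0.13,0.13,0.13,0.13]
  gripper: [60,60,60,60,60,60,60,60,60]

```text
clock: 8.57
tcp_pos: [0.4585, 0.1621, 0.1249]
orientation: [[-0.188, -0.002, 0.982], [-0.982, -0.002, -0.188], [0.002, -1.0, -0.001]]
ft_force: [0.5, 0.1, 0.9]
width: 0.0604
```

Emit:
drive_tool:
  travel:
    - [0,0,-0.2]
    - [0,0,-0.2]
    - [0,0,-0.2]
    - [0,0,-0.2]
    - [0,0,-0.2]
    - [0,0,-0.2]
  spin: [0,0,0,0,0,0]
  gripper: [60,60,60,60,60,60]

```text
clock: 9.07
tcp_pos: [0.4595, 0.1626, 0.0771]
orientation: [[-0.188, 0.003, 0.982], [-0.982, 0.002, -0.188], [-0.003, -1.0, 0.003]]
ft_force: [-0.4, 0.0, -0.4]
width: 0.0598
```

```bash
python3 - <<'E'
from plant import observe,cams
from h import *
s=observe();print(s["tcp_pos"],s["orientation"][:2,0],s["joints"].round(3),s["ft_force"].round(2))
cv2.imwrite("pics/w4.png",cams.grab_frame("wrist"))
E
```

```text
[0.45954384 0.16263431 0.07712763] [-0.18821674 -0.98212411] [ 0.674  0.363 -0.547  0.001 -0.657  0.707] [-0.39  0.04 -0.42]
```

View pics/w4.png

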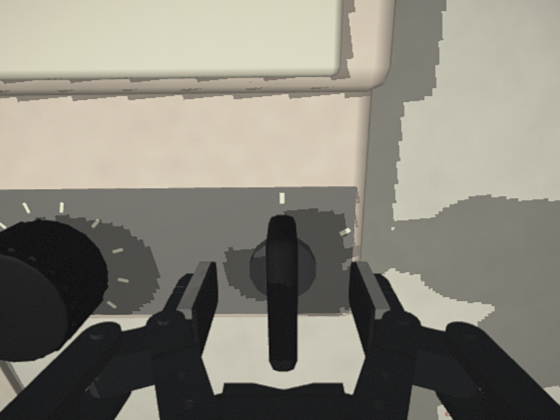

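Wing (282,290) is centred between the pads and aligned with them. Its rest tick is at (283,198) and its stop tick at (347,232). Grip and twist clockwise.

Emit:
drive_tool:
  travel:
    - [0,0,0]
    - [0,0,0]
    - [0,0,0]
    - [0,0,0]
    - [0,0,0]
    - [0,0,0]
    - [0,0,0]
  spin: [0,0,0,0,0,0,0]
  gripper: [6,6,6,6,6,6,6]
  newtons: 40

```text
clock: 9.7
tcp_pos: [0.46, 0.1628, 0.0774]
orientation: [[-0.187, 0.004, 0.982], [-0.982, 0.002, -0.187], [-0.003, -1.0, 0.004]]
ft_force: [-1.3, 0.1, 10.3]
width: 0.0114
```

Emit:
drive_tool:
  travel:
    - [0,0,0]
    - [0,0,0]
    - [0,0,0]
    - [0,0,0]
    - [0,0,0]
    - [0,0,0]
    - [0,0,0]
    - [0,0,0]
    - [0,0,0]
    - [0,0,0]
    - [0,0,0]
    - [0,0,0]
  spin: [-0.03,-0.06,-0.095,-0.13,-0.165,-0.2,-0.23,-0.26,-0.29,-0.31,-0.33,-0.33]
  gripper: [6,6,6,6,6,6,6,6,6,6,6,6]

```text
clock: 10.7
tcp_pos: [0.4603, 0.1632, 0.0774]
orientation: [[-0.941, 0.005, 0.338], [-0.338, 0.002, -0.941], [-0.005, -1.0, -0.001]]
ft_force: [-0.8, 1.8, 9.7]
width: 0.0112
```

```bash
python3 - <<'E'
from plant import observe
s=observe();print(s["tcp_pos"],s["orientation"][:2,0],s["joint_efforts"].round(3),s["wrist_torque"].round(3),s["ft_force"].round(2),s["width"])
E
```

```text
[0.46034067 0.16324651 0.07741345] [-0.94127705 -0.33759521] [ -1.064 -27.61   10.018   1.997   0.101  -0.45 ] [0.352 0.422 0.088] [-0.78  1.83  9.66] 0.011227382429271734
```

Emit:
drive_tool:
  travel:
    - [0,0,0]
    - [0,0,0]
    - [0,0,0]
    - [0,0,0]
    - [0,0,0]
  spin: [-0.01,-0.02,-0.03,-0.035,-0.035]
  gripper: [6,6,6,6,6]

```text
clock: 11.12
tcp_pos: [0.4604, 0.1633, 0.0775]
orientation: [[-0.97, 0.005, 0.245], [-0.245, 0.0, -0.97], [-0.005, -1.0, 0.001]]
ft_force: [-2.9, 1.6, 9.1]
width: 0.0112
```

```bash
python3 - <<'E'
from plant import observe,cams
from h import *
s=observe();print(s["tcp_pos"],s["orientation"][:2,0],s["joint_efforts"].round(3),s["wrist_torque"].round(3),s["ft_force"].round(2),s["width"])
cv2.imwrite("pics/w5.png",cams.grab_frame("wrist")[180:])
E
```

```text
[0.46038011 0.16328127 0.07753552] [-0.96956616 -0.24478253] [ -3.481 -27.698  10.518   0.451   0.254  -2.497] [0.358 0.636 2.417] [-2.92  1.6   9.13] 0.011231867351734507
```

View pics/w5.png

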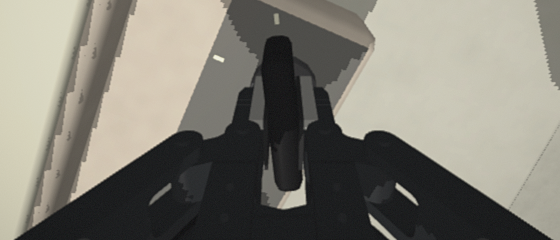

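Wrist moment 2.4 N m and the wing points at its stop tick (277,18): the stop is reached. Releasing.

Emit:
drive_tool:
  travel:
    - [0,0,0]
    - [0,0,0]
    - [0,0,0]
    - [0,0,0]
    - [0,0,0]
    - [0,0,0]
    - [0,0,0]
    - [0,0,0.4]
    - [0,0,0.4]
    - [0,0,0.4]
    - [0,0,0.4]
    - [0,0,0.4]
  spin: [0,0,0,0,0,0,0,0,0,0,0,0]
  gripper: [85,85,85,85,85,85,85,85,85,85,85,85]

```text
clock: 12.17
tcp_pos: [0.4585, 0.1619, 0.1762]
orientation: [[-0.973, 0.001, 0.232], [-0.232, 0.002, -0.973], [-0.002, -1.0, -0.001]]
ft_force: [0.1, 0.3, -0.8]
width: 0.0848
```

Emit:
drive_tool:
  travel:
    - [-0.15,-0.1,0.4]
    - [-0.15,-0.1,0.4]
    - [-0.15,-0.1,0.4]
    - [-0.15,-0.1,0.4]
    - [-0.15,-0.1,0.4]
    - [-0.15,-0.1,0.4]
  spin: [0,0.03,0.06,0.06,0.06,0.06]
  gripper: [85,85,85,85,85,85]

```text
clock: 12.67
tcp_pos: [0.4201, 0.1364, 0.2735]
orientation: [[-0.912, -0.003, 0.409], [-0.409, -0.002, -0.912], [0.004, -1.0, 0.0]]
ft_force: [-0.7, -0.1, 0.2]
width: 0.0852
```

```bash
python3 - <<'E'
from plant import observe,cams
from h import *
s=observe();print(s["clock"],s["tcp_pos"],s["ft_force"].round(2))
c=cams.get_calibration("wrist");a=cams.grab_frame("wrist");b=cams.grab_frame("scene")
print(pointer(a,c,np.array([.4792,.2709])), px(c,[.4584,.1619,.09]))
cv2.imwrite("pics/f.png",np.hstack([cv2.resize(a,(400,300)),cv2.resize(b,(400,300))]))
E
```

```text
12.6667 [0.42013589 0.13637733 0.27351729] [-0.68 -0.07  0.23]Traceback (most recent call last):
  File "<stdin>", line 5, in <module>
  File "h.py", line 15, in pointer
    a=cv2.fitLine(q.astype(np.float32),cv2.DIST_L2,0,.001,.001).ravel();s=np.sign(a[:2]@q.mean(0))
      ~~~~~~~~~~~^^^^^^^^^^^^^^^^^^^^^^^^^^^^^^^^^^^^^^^^^^^^^^
cv2.error: OpenCV(4.12.0) /io/opencv/modules/imgproc/src/linefit.cpp:50: error: (-215:Assertion failed) count > 0 in function 'fitLine2D_wods'
```

```bash
python3 - <<'E'
from plant import cams
from h import *
a=cams.grab_frame("wrist");b=cams.grab_frame("scene");t=cams.grab_frame("top")
h=lambda i:cv2.resize(i,(400,300),interpolation=cv2.INTER_CUBIC)
cv2.imwrite("pics/f.png",np.vstack([np.hstack([h(a),h(b)]),np.hstack([h(b[180:320,130:316]),h(cv2.convertScaleAbs(t[170:290,165:325],alpha=1.5))])]))
E
```

```text
(no output)
```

View pics/f.png

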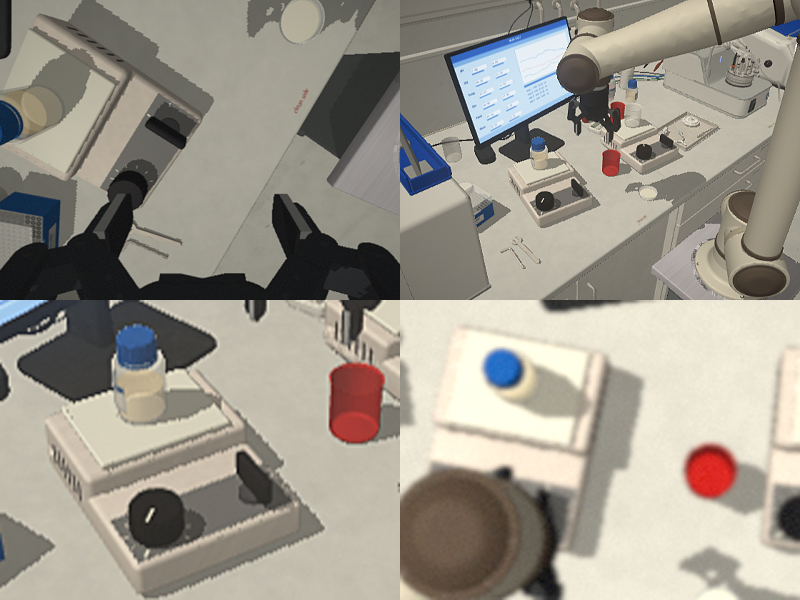

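The wing is back at rest (scene crop (255,478)), the bottle stands in place, and the pointer shows at (150,516). One numeric check, then hand in.

```bash
python3 - <<'E'
from plant import cams,workorder,observe
from h import *
b=cams.grab_frame("scene");print(pointer(b,cams.get_calibration("scene"),np.array([.4792,.2709])),observe()["ft_force"])
a=cv2.imread("pics/scene0.png")
for n,(x0,y0,x1,y1) in dict(wing=(235,245,265,280),bottle=(180,185,212,240)).items(): print(n,cv2.absdiff(a,b)[y0:y1,x0:x1].mean().round(2))
print(workorder.hand_in())
E
```

```text
(np.int64(9), np.float64(124.8737788989907), np.float64(122.95654699347136), array([-0.0070883 ,  0.01093317])) [ 1.18458726  0.38900041 -0.47398887]
wing 8.27
bottle 9.25
the job is handed in; nothing more can be done
None
```

The job is done and handed in at about 13 s on the robot's clock. I turned the bottle stirrer's speed knob anticlockwise to its off stop, then twisted its reset wing clockwise to its stop and released it.

- **Speed knob:** the pointer measured about 124° in the world frame while gripped, after release, and again at the end. That is the stirrer's own +135°, in line with the bold off tick, and the grip slipped on the knob there. The moment reading did not show the stop clearly, so this rests on the slip and the pointer.
- **Reset wing:** the wrist moment rose to 2.4 N m after about 65° of twist, and the wing pointed at its stop tick. After release, the last pictures show it back at rest.
- **Everything else:** the last pictures show the bottle standing on its plate. I did not go near the beaker stirrer, and I did not measure its knobs or beaker afterwards. At hand-in the arm was clear, with forces near zero.

Two checks did not work cleanly. The wrist-camera pointer check failed at the end because a finger partly hid the knob, so I used the scene camera instead, which had only 9 pointer pixels. The before/after picture difference at the wing and bottle was small but not zero (about 8–9 grey levels). I took that to be changed lighting from the arm, but did not confirm it.

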